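Free the sticking glass front of the shelf bay

ROBOT

A 7-joint arm with a two-finger parallel gripper is mounted at the origin on the work surface. World frame = base frame: x ahead of the robot, y to its left, z up, the work surface at z = 0. Lengths are in m, angles in rad, forces in N, time in s.
With the tool pointing down it reaches from about 0.425 to 0.875 m from the base axis. Payload 4.7 kg.
Tool frame: the origin (TCP) lies midway between the tips of the shut fingers; the grasp point (between the pads) lies 19 mm behind it; z points along the fingers, y is the direction in which the jaws open and shut (so a half turn about z gives the same grasp; the last joint's range is limited). The gripper opens to 87 mm and grips with 3 to 60 N. Pads are 19 mm wide; open, the fingers measure 117 mm over their backs; the gripper's body (75 mm by 190 mm) begins 51 mm behind the grasp point.
Start: joints at [-1.179, 0.321, -0.07, 1.45, 0.023, 1.371, -0.057], TCP at [0.24, 0.604, 0.223] pointing down, gripper open.
Joint ranges: [-2.86, 2.86], [-0.3, 2.09], [-1.38, 1.24], [0.06, 2.45], [-1.56, 4.7], [0.09, 2.05], [-2.69, 2.69]. Speed limits (rad/s): [2.57, 2.57, 3.14, 3.14, 3.14, 3.14, 3.14].

INTERFACE

Orientations are given as a rotation vector (axis times angle).
In Python, from bench import get_state, eyes, job gives the robot as it stands. The module is installed in compiled form; this text tells all that it offers.
- The arm moves only by the shell command python3 -m jog 'ROWS' [FORCE]. ROWS is JSON, a list that holds one entry, the list of rows, each a list of 5 numbers: the opening, from 0 (shut) to 1 (fully open), then the shift along the tool's x, y, z in units of 40 mm (1.0 is 40 mm), then the turn about the tool's z in units of 5 degrees (1.0 is 5 degrees). In form: [[[jaw, dx, dy, dz, turn], ...]]. A call has 1 to 10 rows; each row shifts and turns the commanded pose from where the row before left it, along the tool's axes as they then stand; what a row does not reach is not made up. A row lasts 1/8 s, in which the tool goes at most 62.5 mm and 10.7 degrees, less where a joint would pass 70% of its speed; a pose out of reach is approached as far as the arm can. A call is refused whole if a number of a shift passes 1 or a number of a turn 1, either way. A call with a gripper value outside its range is refused whole. The fingers move at their own pace and stop on an object; FORCE is the grip in N (left out, the last holds). Time passes only in rows, so rows that do not move let the fingers close. It gives the time, the measured TCP pose, the force and the opening at its end, in the units of the state.
- get_state(): the state, without advancing time (a new reading comes with each control period).
- eyes.get_image(name): name is "scene" or "top"; returns (picture, depth): 420x560x3 uint8, red, green, blue; 420x560 float32, m along the optical axis (not along the pixel's ray), 0 where there is no reading.
- eyes.camera_params(name): a dict with "camera_matrix" (3x3 intrinsics, pixels), "pose" (4x4, takes a point from camera to world coordinates). Camera axes: x right, y down, z forward; pixel columns grow to the right and rows downward; lengths in m; the calibration is good to about 2 mm. A picture is of the moment at which its call begins. camera_params takes no time and is no camera call.
- job.close_job(): hands the job in, once; it reports no verdict.
The state is a dict: "time": time; "joint_positions": joint angles; "qd": joint speeds; "joint_torque": joint torques, N m; "position": TCP position; "tool_rot": TCP orientation; "ft_force": force on the tool from outside, world axes, zero at the start; "torque": the same for the moment, N m; "grip_width": opening from 0.0 (shut) to 1.0 (fully open).
Only numpy, scipy, OpenCV 4.12 (cv2) and the standard library are available. Lean on these libraries where they do the work, as an engineer would, in place of code of your own. Each camera call takes 0.05 s, during which the arm holds its last target. There are 200 camera calls.

TASK

The sliding glass pane of this shelf bay catches somewhere on its glide strip, where the end of one length has popped up out of the track. Slide the pane gently towards shut until you feel it bind, ease it back off the tight spot, press the popped end of the strip down flush again, then slide the pane fully shut and let go. Leave the jar, pot, block and pliers as they are.

Things in the scene. Friction and masses are not known exactly. Their poses are not given: they have to be found in the camera images.
- unit: Fixed beige melamine shelf bay, 716 wide (y), 250 deep, 290 mm tall, open behind and above but for a top rail. Origin at bench level, mid-width, straight below the sliding pane; x into the bay (away from the robot), y left along the track, z up. Front edges at x = -50 mm, base board top z = 18 mm, uprights' inner faces y = +-340 mm. A fixed pane stands at x = 26 mm from y = -340 to 70 mm.
- roof (a point): Middle of the lower front edge of the bay's top rail, a board 716 x 80 x 18 mm: 272 mm above the bench, 50 mm nearer the robot than the sliding pane and strip, its back edge 30 mm beyond them. It roofs over them, so the pull and the strip are reached with the tool leaning about 30 degrees from vertical, pointing down and into the bay.
- slide (a joint): Sliding glass pane, 300 wide, 205 mm tall. In m: 0 = shut, left edge on the left upright; grows to 0.31 as it slides right (unit -y). Its centre is at unit y = 190 mm minus the value, its left (leading) edge at 340 mm minus it. About 3 N moves it on free track; it stays where left. At the tight spot resistance climbs by 1.5 N per mm to a dead stop after 16 mm; over 22 N there is ramming.
- handle (a point): Centre of the pane's dark steel pull: an upright round bar, 14 mm thick, 110 mm tall (60 to 170 mm above the bench, this point at 115 mm), 60 mm in front of the glass, on stand-offs 10 mm from its ends. It is at unit x = -60 mm, y = 150 mm minus the pane's joint value.
- pane: The pane as a body. Origin at bench level below its centre, axes as the unit's. Its aluminium bottom rail has its underside 41 mm above the bench; under it two 20 mm nylon shoes just clear a flush strip. The left face of the left (leading) shoe is 90 mm left of this origin, 60 mm short of the pane's left edge: at the tight spot the pane's left 60 mm overhang and hide the popped end.
- glide: Bottom track with a white plastic glide strip, 16 mm wide, top 29 mm above the bench, along unit x = 0. Origin and axes as the unit's. One 100 mm length has its right end popped up 7 mm; its left end, 100 mm further left, stays in the track as a hinge. The popped end is at an unknown place from unit y = 80 to 200 mm; where the pane binds, the leading shoe's left face stands against it.
- lip (a joint): How far the popped length stands up, an angle in rad about its left end: about 0.07 at the start (7 mm at the popped end), 0 = flush. Stiff, and stays as it is left: 7 to 9 N straight down within 20 mm of the popped end push it flush, twice as much at its middle.
- jar: Bystander: closed glass jar of pebbles with black cap, 84 mm across, 127 mm tall, standing in the bay, right. Origin at its underside centre.
- pot: Bystander: shallow white porcelain bonsai tray, 100 x 150 mm (its x, y), 45 mm tall, standing in the bay, left, behind the strip. Origin at its underside centre.
- block_mid (a point): Bystander: wooden tamping block, 60 x 120 x 35 mm, lying in the bay between jar and pot. Its centre.
- pliers_mid (a point): Bystander: stainless concave pliers, 200 mm long, 12 mm thick, lying on the bench in front of the bay. Its middle.

How it is judged:
On the way, in this order (a step that is already met when the one before it is completed fails the run):
1. the pane's shoe is pressed against the popped end with more than 2.5 N (contact force between pane and glide above 2.5 N), for 0.2 s.
2. the pane is eased back so that it no longer touches the tight spot (contact force between pane and glide below 0.1 N), for 0.3 s.
3. the popped end is pressed flush (value of joint lip below 0.015 rad), for 0.2 s.
4. the pane is fully shut (value of joint slide below 0.005 m), for 0.2 s.
At the end, for the whole second after the job is handed in: The pane is shut to within 5 mm and at rest, and the strip's popped end is flush to within 1.5 mm (0.015 rad) (value of joint slide below 0.005 m and value of joint lip below 0.015 rad and velocity of joint slide between -0.005 and 0.005 m/s); the robot touches nothing.
It fails at once if the pane is rammed into the tight spot (more than 22 N) (contact force between pane and glide above 22 N).
It fails at once if the jar is shifted by more than 20 mm or tipped (distance of jar from where it was at the start of the episode above 0.02 m or angle between jar's own z axis and vertical above 0.3 rad).
It fails at once if the pot is shifted by more than 20 mm or tipped (distance of pot from where it was at the start of the episode above 0.02 m or angle between pot's own z axis and vertical above 0.3 rad).
It fails at once if the block is shifted by more than 20 mm (distance of block_mid from where it was at the start of the episode above 0.02 m).
It fails at once if the pliers are shifted by more than 20 mm (distance of pliers_mid from where it was at the start of the episode above 0.02 m).
It also fails if it takes over 64 s, if anything falls off the work surface, if the arm or the gripper's body presses on something with over 40 N, if the wrist force passes 120 N, or if a joint passes its speed limit or range.

## Working session

There is one attempt and no reset: what is moved stays moved. The work goes in short steps, Python scripts to look and compute and a shell command to move; the robot and the scene stay as the last step left them, time stands still between calls to the robot, and variables do not carry over. Pictures are saved under pics/ and viewed, about 8 in all and at most 12, crops included, and the job is handed in when it is done.

```bash
mkdir -p pics; python3 - <<'E'
from bench import get_state,eyes
import cv2,numpy as np
s=get_state();print({k:np.round(v,3) for k,v in s.items()})
for n in("scene","top"):
    p,d=eyes.get_image(n);cv2.imwrite(f"pics/{n}0.png",p[:,:,::-1]);np.savez(f"{n}0.npz",p=p,d=d)
    c=eyes.camera_params(n);print(n,np.round(c["camera_matrix"],1).tolist(),np.round(c["pose"],4).tolist())
E
```

```text
{'time': np.float64(0.0), 'joint_positions': array([-1.179,  0.322, -0.07 ,  1.452,  0.023,  1.371, -0.057]), 'qd': array([ 0.001,  0.   ,  0.001, -0.001,  0.001, -0.001, -0.001]), 'joint_torque': array([ 0.0000e+00, -4.9130e+01, -4.0400e-01, -3.1252e+01, -6.4000e-02,
        4.4000e-02,  0.0000e+00]), 'position': array([0.24 , 0.604, 0.221]), 'tool_rot': array([-5.900e-01, -3.085e+00,  3.000e-03]), 'ft_force': array([0.164, 0.29 , 0.432]), 'torque': array([-0.038, -0.017,  0.004]), 'grip_width': np.float64(0.998)}
scene [[415.4, 0.0, 280.3], [0.0, 415.4, 213.7], [0.0, 0.0, 1.0]] [[0.0657, 0.5749, -0.8156, 1.2723], [0.9978, -0.0371, 0.0543, -0.0705], [0.001, -0.8174, -0.5761, 0.662], [0.0, 0.0, 0.0, 1.0]]
top [[410.0, 0.0, 287.1], [0.0, 410.0, 208.0], [0.0, 0.0, 1.0]] [[0.0135, -0.9985, 0.0524, 0.5481], [-0.9998, -0.0126, 0.0183, -0.0473], [-0.0176, -0.0526, -0.9985, 1.1287], [0.0, 0.0, 0.0, 1.0]]
```

View pics/scene0.png

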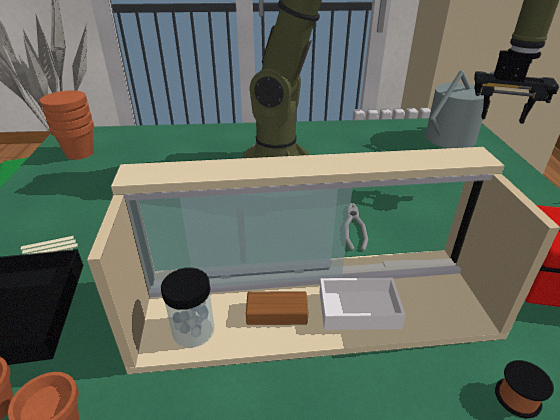

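View pics/top0.png

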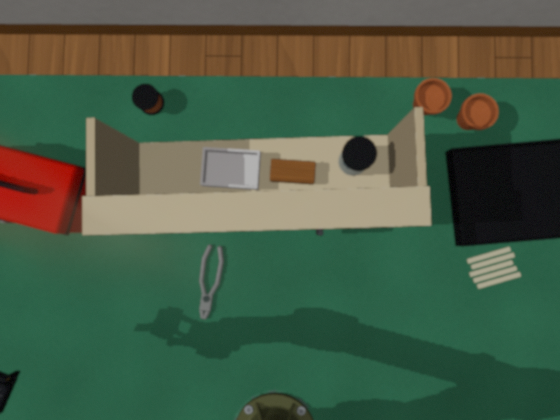

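Scene view (from behind): the pane is to the right of the bay, its leading edge near col 345. There is a step in the strip near (385,263). Top view: the rail runs from (83,215) to (430,207), the pull tip is at (319,231), and the pliers are at (210,280).

```bash
cat > h.py <<'E'
import numpy as np,cv2
from bench import get_state,eyes
def cloud(n,d):
    c=eyes.camera_params(n);K=c["camera_matrix"];T=np.array(c["pose"])
    v,u=np.mgrid[:d.shape[0],:d.shape[1]]
    P=np.stack([(u-K[0][2])/K[0][0]*d,(v-K[1][2])/K[1][1]*d,d],-1)@T[:3,:3].T+T[:3,3]
    P[d==0]=np.nan;return P
def ray(n,u,v,z):
    c=eyes.camera_params(n);T=np.array(c["pose"])
    r=T[:3,:3]@np.linalg.solve(c["camera_matrix"],[u,v,1]);return T[:3,3]+r*(z-T[2,3])/r[2]
E
python3 - <<'E'
from h import *
f=np.load("top0.npz");P=cloud("top",f["d"])
m=(abs(P[...,2]-.29)<.008)
n,l,s,c=cv2.connectedComponentsWithStats(m.astype(np.uint8));i=1+s[1:,4].argmax();print(s[i])
q=P[l==i][:,:2].astype(np.float32);print(q.shape)
# rail front edge via row-wise lower boundary
cols=np.arange(110,410,5);fr=[];
for u in cols:
    r=np.where(l[:,u]==i)[0]
    fr.append(ray("top",u,r.max()+.5,.29)[:2])
fr=np.array(fr);a=np.polyfit(fr[:,1],fr[:,0],1);print("front edge x=a*y+b",a)
yaw=np.arctan(-a[0]);ux=np.array([np.cos(yaw),np.sin(yaw)]);uy=np.array([-ux[1],ux[0]])
ys=q@uy;ends=np.percentile(ys,[.05,99.95]);print("width",ends[1]-ends[0])
fx=np.median(fr@ux)
o=ux*(fx+.05)+uy*ends.mean();print("unit o",o,"yaw",yaw)
np.savez("unit.npz",o=o,ux=ux,uy=uy)
# pull
d=P[222:242,300:340];k=(d[...,2]>.12)&(d[...,2]<.2);print("pull pts",k.sum(),d[k][:8].round(3))
U=lambda p:((np.array(p)[:2]-o)@ux,(np.array(p)[:2]-o)@uy)
b=f["p"][222:242,300:340].astype(int).sum(-1);print(b[4:14,10:30])
t=ray("top",319,231,.17);print("pull tip unit",U(t),t)
sc=np.load("scene0.npz")
img=cv2.resize(sc["p"][230:300,200:480],None,fx=2.8,fy=2.8,interpolation=cv2.INTER_CUBIC);cv2.imwrite("pics/crop1.png",img[:,:,::-1])
for u,v,z in((385,263,.036),(335,268,.041),(345,190,.246)):print(u,v,U(ray("scene",u,v,z)))
for n in("scene","top"):pass
E
```

```text
[   83   187   349    49 13487]
(13487, 2)
front edge x=a*y+b [-0.04144541  0.54691355]
width 0.7138564939443821
unit o [0.59551814 0.03406437] yaw 0.041421707572531025
pull pts 40 [[ 0.55  -0.103  0.164]
 [ 0.55  -0.105  0.168]
 [ 0.55  -0.108  0.163]
 [ 0.55  -0.11   0.165]
 [ 0.55  -0.112  0.162]
 [ 0.548 -0.103  0.163]
 [ 0.548 -0.105  0.165]
 [ 0.548 -0.108  0.164]]
[[475 477 476 475 476 475 477 473 475 476 476 478 477 472 472 473 475 477
  476 477]
 [460 459 457 456 454 455 453 454 455 459 456 457 457 454 452 450 454 457
  454 457]
 [403 396 391 388 388 388 389 386 390 393 389 391 381 384 384 388 391 393
  393 393]
 [306 294 290 287 282 280 271 268 271 271 273 266 268 271 283 293 293 296
  294 297]
 [233 229 223 219 213 201 179 168 174 185 185 180 183 200 213 222 224 228
  226 221]
 [216 213 213 212 204 179 156 145 155 172 172 171 177 190 205 210 212 208
  212 212]
 [220 212 214 213 204 186 156 147 156 174 179 176 177 188 206 209 206 210
  211 211]
 [214 216 215 216 208 189 165 155 171 183 179 177 178 193 201 211 208 209
  210 208]
 [213 216 214 212 211 203 183 163 174 181 179 181 185 194 205 210 213 210
  211 213]
 [211 214 215 216 211 206 197 191 188 191 181 187 193 199 211 211 207 213
  216 210]]
pull tip unit (np.float64(-0.05556893440988628), np.float64(-0.13677621712542126)) [ 0.54566075 -0.10489563  0.17      ]
385 263 (np.float64(0.004232129656549668), np.float64(0.17572911592973137))
335 268 (np.float64(0.01378118601769991), np.float64(0.0593158180965848))
345 190 (np.float64(0.020698618700062454), np.float64(0.06104372762426176))
```

```bash
python3 -m jog '[[[0,0,0,-1,0],[0,0,0,-1,0],[0,0,0,-1,0],[0,0,0,-1,0],[0,0,0,-1,0],[0,0,0,-1,0],[0,0,0,-1,0],[0,0,0,-1,0],[0,0,0,-1,0],[0,0,0,-1,0]]]' 30; python3 -c "
from h import *
s=get_state();print(s['joint_positions'].round(3),s['position'],s['tool_rot'])"
```

```text
time: 1.35
position: [0.2346, 0.5878, 0.5811]
tool_rot: [0.592, 3.07, 0.088]
ft_force: [-0.9, 0.7, 0.4]
grip_width: 0.021
[-1.346e+00  3.760e-01  2.140e-01  6.620e-01 -8.800e-02  2.053e+00
 -2.000e-03] [0.23463424 0.58781427 0.58111772] [0.59232299 3.07017041 0.08794079]
```

View pics/crop1.png

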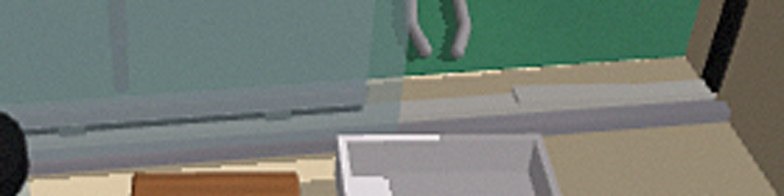

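Scene crop: the popped end is at crop (515,95), i.e. unit y ≈ 0.175. The jog rows can't tilt the tool directly, but at the wrist limit the tool does lean. I'll check whether that lean stays as I move to the front of the bay.

```bash
cat >> h.py <<'E'
from scipy.spatial.transform import Rotation as Ro
_u=np.load("unit.npz");o,ux,uy=_u["o"],_u["ux"],_u["uy"]
def unit(p): p=np.array(p);return np.array([(p[:2]-o)@ux,(p[:2]-o)@uy,p[2]])
def world(q): return np.array([*(o+q[0]*ux+q[1]*uy),q[2]])
def show(*targets):
    s=get_state();R=Ro.from_rotvec(s["tool_rot"]).as_matrix();q=s["joint_positions"]
    print("t %.2f"%s["time"],"q",q.round(2),"w",s["position"].round(4),"unit",unit(s["position"]).round(4),"F",s["ft_force"].round(1),"g",s["grip_width"].round(3))
    M=np.stack([[R[:2,i]@ux,R[:2,i]@uy,R[2,i]] for i in range(3)])
    print("tool xyz in unit axes\n",M.round(3),"lean",np.degrees(np.arccos(-R[2,2])).round(1))
    print("units per 10mm of ux,uy,z (rows ux,uy,uz; cols tool)\n",(M.T*.25).round(3))
    p=unit(s["position"])
    for t in targets: t=np.array(t);print("to",t,"tool units",(M@(t-p)/.04).round(2))
E
python3 -c "
from h import *
show(unit([.55,.15,.58]),unit([.55,.0,.58]))"
```

```text
Traceback (most recent call last):
  File "h.py", line 17, in show
    print("t %.2f"%s["time"],"q",q.round(2),"w",s["position"].round(4),"unit",unit(s["position"]).round(4),"F",s["ft_force"].round(1),"g",s["grip_width"].round(3))
                                                                                                                                          ^^^^^^^^^^^^^^^^^^^^^
AttributeError: 'float' object has no attribute 'round'
```

```bash
sed -i 's/s\["grip_width"\].round(3)/round(float(s["grip_width"]),3)/' h.py
python3 -c "
from h import *
show(unit([.55,.15,.58]),unit([.55,.0,.58]))"
```

```text
t 1.35 q [-1.35  0.38  0.21  0.66 -0.09  2.05 -0.  ] w [0.2346 0.5878 0.5811] unit [-0.3376  0.5682  0.5811] F [-0.9  0.7  0.4] g 0.021
tool xyz in unit axes
 [[-0.912  0.41  -0.003]
 [ 0.409  0.911  0.058]
 [ 0.026  0.052 -0.998]] lean 3.3
units per 10mm of ux,uy,z (rows ux,uy,uz; cols tool)
 [[-0.228  0.102  0.007]
 [ 0.103  0.228  0.013]
 [-0.001  0.014 -0.25 ]]
to [-0.04067822  0.11772109  0.58      ] tool units [-11.39  -7.22  -0.36]
to [-0.0468897  -0.03215025  0.58      ] tool units [-12.79 -10.69  -0.56]
```

```bash
python3 -m jog '[[[0,-1,-0.9,0,0],[0,-1,-0.9,0,0],[0,-1,-0.9,0,0],[0,-1,-0.9,0,0],[0,-1,-0.9,0,0],[0,-1,-0.9,0,-1],[0,-1,-0.8,0,-1],[0,-0.7,-1,0,-1],[0,-0.5,-1,0,-1],[0,-0.5,-1,0,-0.7]]]' 30 >/dev/null; python3 -c "
from h import *
show(unit([.55,.0,.58]))"
```

```text
t 2.60 q [-0.9  -0.03  0.58  1.17 -0.03  1.96  1.28] w [0.459  0.1287 0.5614] unit [-0.1325  0.1002  0.5614] F [0.2 0.6 0.3] g 0.002
tool xyz in unit axes
 [[-1.     0.006 -0.024]
 [ 0.004  0.999  0.052]
 [ 0.024  0.052 -0.998]] lean 3.3
units per 10mm of ux,uy,z (rows ux,uy,uz; cols tool)
 [[-0.25   0.001  0.006]
 [ 0.001  0.25   0.013]
 [-0.006  0.013 -0.25 ]]
to [-0.0468897  -0.03215025  0.58      ] tool units [-2.17 -3.27 -0.59]
```

The lean persists, so I can build it up by ratcheting. I'll centre the tool in front of the bay and raise it gently.

```bash
python3 -m jog '[[[0,0,-1,0,0],[0,0,-1,0,0],[0,0,-1,0,0],[0,0,0,-0.6,0],[0,0,0,-0.6,0],[0,0,0,-0.6,0],[0,0,0,-0.6,0],[0,0,0,-0.6,0],[0,0,0,-0.6,0],[0,0,0,-0.6,0]]]' 30 >/dev/null; python3 -c "
from h import *
show(unit([.55,.0,.58]))"
```

```text
t 3.85 q [-0.39 -0.04  0.35  1.   -0.05  2.05  1.53] w [0.4567 0.0057 0.6444] unit [-0.1398 -0.0226  0.6444] F [ 0.8  0.6 -0.6] g 0.005
tool xyz in unit axes
 [[-0.992  0.014 -0.124]
 [ 0.007  0.998  0.055]
 [ 0.125  0.054 -0.991]] lean 7.8
units per 10mm of ux,uy,z (rows ux,uy,uz; cols tool)
 [[-0.248  0.002  0.031]
 [ 0.003  0.25   0.013]
 [-0.031  0.014 -0.248]]
to [-0.0468897  -0.03215025  0.58      ] tool units [-2.11 -0.31  1.87]
```

```bash
python3 -m jog '[[[0,-0.1,0,-0.7,0],[0,-0.1,0,-0.7,0],[0,-0.1,0,-0.7,0],[0,-0.2,0,-0.7,0],[0,-0.2,0,-0.7,0],[0,-0.2,0,-0.7,0],[0,-0.2,0,-0.7,0],[0,-0.3,0,-0.7,0],[0,-0.3,0,-0.7,0],[0,-0.3,0,-0.7,0]]]' 30 >/dev/null; python3 -c "
from h import *
show(unit([.55,.0,.58]))"
```

```text
t 5.10 q [-0.09  0.01  0.1   0.72 -0.08  2.05  1.55] w [ 0.4787 -0.0017  0.7558] unit [-0.1182 -0.0309  0.7558] F [-0.1 -1.2 -0.1] g 0.007
tool xyz in unit axes
 [[-0.935  0.028 -0.352]
 [ 0.007  0.998  0.062]
 [ 0.353  0.056 -0.934]] lean 21.0
units per 10mm of ux,uy,z (rows ux,uy,uz; cols tool)
 [[-0.234  0.002  0.088]
 [ 0.007  0.25   0.014]
 [-0.088  0.016 -0.233]]
to [-0.0468897  -0.03215025  0.58      ] tool units [-0.12 -0.29  4.73]
```

```bash
python3 -m jog '[[[0,-0.3,0,-0.7,0],[0,-0.3,0,-0.7,0],[0,-0.3,0,-0.7,0],[0,-0.3,0,-0.7,0],[0,-0.3,0,-0.7,0]]]' 30 >/dev/null; python3 -c "
from h import *
show([-.17,-.15,.35],[-.13,-.137,.24])"
```

```text
t 5.72 q [-0.05  0.03  0.08  0.58 -0.1   2.05  1.55] w [ 0.4775 -0.0062  0.8128] unit [-0.1196 -0.0353  0.8128] F [ 0.6 -0.4 -0.3] g 0.004
tool xyz in unit axes
 [[-0.885  0.035 -0.464]
 [ 0.006  0.998  0.065]
 [ 0.465  0.055 -0.884]] lean 27.9
units per 10mm of ux,uy,z (rows ux,uy,uz; cols tool)
 [[-0.221  0.001  0.116]
 [ 0.009  0.249  0.014]
 [-0.116  0.016 -0.221]]
to [-0.17 -0.15  0.35] tool units [ 6.38 -3.62  9.48]
to [-0.13  -0.137  0.24 ] tool units [ 6.78 -3.47 12.39]
```

Lean is 28°, which is enough. Next, the approach to the pull.

```bash
python3 -m jog '[[[0.6,0.64,-0.36,0.95,0],[0.6,0.64,-0.36,0.95,0],[0.6,0.64,-0.36,0.95,0],[0.6,0.64,-0.36,0.95,0],[0.6,0.64,-0.36,0.95,0],[0.6,0.64,-0.36,0.95,0],[0.6,0.64,-0.36,0.95,0],[0.6,0.64,-0.36,0.95,0],[0.6,0.64,-0.36,0.95,0],[0.6,0.64,-0.36,0.95,0]]]' 20 >/dev/null; python3 -c "
from h import *
show([-.098,-.1445,.186])"
```

```text
t 6.97 q [ 0.59 -0.3  -0.14  1.82 -0.32  1.29  2.09] w [ 0.481  -0.1366  0.3857] unit [-0.1215 -0.1658  0.3857] F [ 0.  -0.3  0.4] g 0.601
tool xyz in unit axes
 [[-0.912  0.029 -0.41 ]
 [-0.006  0.996  0.085]
 [ 0.411  0.08  -0.908]] lean 24.7
units per 10mm of ux,uy,z (rows ux,uy,uz; cols tool)
 [[-0.228 -0.002  0.103]
 [ 0.007  0.249  0.02 ]
 [-0.102  0.021 -0.227]]
to [-0.098  -0.1445  0.186 ] tool units [1.53 0.1  4.82]
```

```bash
python3 -m jog '[[[0.6,0.1,0,0.9,0],[0.6,0.2,0,0.9,0],[0.6,0.4,0,0.9,0],[0.6,0.4,0,0.9,0],[0.6,0.4,0.1,0.9,0],[0.6,0,0,0.3,0],[0.6,0,0,0,0]]]' 20 >/dev/null; python3 -c "
from h import *
show([-.052,-.139,.098])
p,d=eyes.get_image('scene');cv2.imwrite('pics/scene1.png',p[:,:,::-1])
p,d=eyes.get_image('top');cv2.imwrite('pics/top1.png',p[:,:,::-1])"
```

```text
t 7.85 q [ 0.55 -0.2  -0.2   2.13 -0.36  0.87  2.14] w [ 0.5047 -0.1139  0.1887] unit [-0.0969 -0.1441  0.1887] F [ 0.3  0.3 -0.4] g 0.6
tool xyz in unit axes
 [[-0.912  0.029 -0.409]
 [-0.007  0.996  0.085]
 [ 0.41   0.081 -0.908]] lean 24.7
units per 10mm of ux,uy,z (rows ux,uy,uz; cols tool)
 [[-0.228 -0.002  0.103]
 [ 0.007  0.249  0.02 ]
 [-0.102  0.021 -0.227]]
to [-0.052 -0.139  0.098] tool units [-0.09 -0.07  2.53]
```

View pics/scene1.png

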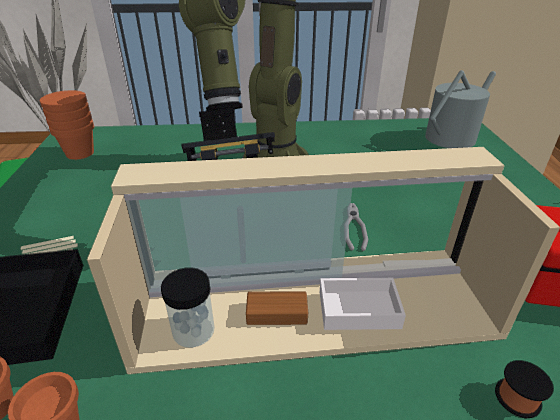

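The view shows the pull at about (241,235), with the gripper above and in front of it at (225,145). The lateral margin is about 19 mm, so I'll advance and grip.

```bash
python3 -m jog '[[[0.6,0,0.08,0.6,0],[0.6,0,0,0.6,0],[0.6,0,0,0.6,0],[0.6,0,0,0.6,0],[0.6,0,0,0.1,0],[0,0,0,0,0],[0,0,0,0,0],[0,0,0,0,0],[0,0,0,0,0],[0,0,0,0,0]]]' 15 ; python3 -c "
from h import *
show()"
```

```text
time: 9.2
position: [0.5448, -0.1019, 0.0981]
tool_rot: [-0.04, 2.717, 0.128]
ft_force: [0.1, -2.1, 0.7]
grip_width: 0.169
t 9.20 q [ 0.52 -0.01 -0.25  2.17 -0.36  0.63  2.13] w [ 0.5448 -0.1019  0.0981] unit [-0.0563 -0.1338  0.0981] F [ 0.1 -2.1  0.7] g 0.169
tool xyz in unit axes
 [[-0.912  0.029 -0.41 ]
 [-0.006  0.996  0.084]
 [ 0.411  0.079 -0.908]] lean 24.8
units per 10mm of ux,uy,z (rows ux,uy,uz; cols tool)
 [[-0.228 -0.001  0.103]
 [ 0.007  0.249  0.02 ]
 [-0.103  0.021 -0.227]]
```

Gripped: 14.7 mm across the bar. Now sliding towards the expected tight spot, which is about 180 mm away.

```bash
python3 -m jog '[[[0,0.01,0.4,0.03,0],[0,0.01,0.4,0.03,0],[0,0.01,0.4,0.03,0],[0,0.01,0.4,0.03,0],[0,0.01,0.4,0.03,0],[0,0.01,0.4,0.03,0],[0,0.01,0.4,0.03,0],[0,0.01,0.4,0.03,0],[0,0.01,0.2,0.02,0]]]' ; python3 -c "
from h import *
show()"
```

```text
time: 10.32
position: [0.539, 0.0356, 0.0981]
tool_rot: [-0.042, 2.717, 0.13]
ft_force: [3.4, -2.6, -4.0]
grip_width: 0.169
t 10.32 q [ 0.39 -0.08 -0.44  2.23 -0.2   0.57  1.69] w [0.539  0.0356 0.0981] unit [-0.0565  0.0039  0.0981] F [ 3.4 -2.6 -4. ] g 0.169
tool xyz in unit axes
 [[-0.912  0.028 -0.409]
 [-0.007  0.996  0.085]
 [ 0.41   0.08  -0.908]] lean 24.7
units per 10mm of ux,uy,z (rows ux,uy,uz; cols tool)
 [[-0.228 -0.002  0.103]
 [ 0.007  0.249  0.02 ]
 [-0.102  0.021 -0.227]]
```

```bash
python3 -m jog '[[[0,0,0.15,0.01,0],[0,0,0.15,0.01,0],[0,0,0.15,0.01,0],[0,0,0.15,0.01,0],[0,0,0.15,0.01,0],[0,0,0,0,0]]]' ; python3 -m jog '[[[0,0,0.05,0,0],[0,0,0.05,0,0],[0,0,0,0,0]]]'
```

```text
time: 11.08
position: [0.5377, 0.0657, 0.0983]
tool_rot: [-0.041, 2.719, 0.131]
ft_force: [5.9, 0.2, -7.8]
grip_width: 0.17
time: 11.45
position: [0.5375, 0.0688, 0.0982]
tool_rot: [-0.04, 2.719, 0.13]
ft_force: [8.1, -1.0, -9.6]
grip_width: 0.17
```

```bash
python3 -m jog '[[[0,0,0.08,0,0],[0,0,0,0,0]]]' ; python3 -m jog '[[[0,0,0.08,0,0],[0,0,0,0,0]]]';python3 -m jog '[[[0,0,0.08,0,0],[0,0,0,0,0]]]'
```

```text
time: 11.7
position: [0.5373, 0.072, 0.0983]
tool_rot: [-0.04, 2.719, 0.13]
ft_force: [8.9, -0.2, -12.9]
grip_width: 0.168
time: 11.95
position: [0.5371, 0.0751, 0.0984]
tool_rot: [-0.039, 2.72, 0.13]
ft_force: [10.3, -1.7, -14.8]
grip_width: 0.169
time: 12.2
position: [0.5368, 0.078, 0.0984]
tool_rot: [-0.039, 2.72, 0.13]
ft_force: [11.6, -0.6, -16.1]
grip_width: 0.168
```

```bash
python3 -m jog '[[[0,0,0,0.03,0],[0,0,0,0,0]]]' ; python3 -m jog '[[[0,0,0.06,0.01,0],[0,0,0,0,0]]]';python3 -m jog '[[[0,0,0.06,0.01,0],[0,0,0,0,0]]]'
```

```text
time: 12.45
position: [0.537, 0.0783, 0.0983]
tool_rot: [-0.039, 2.721, 0.129]
ft_force: [-1.1, -4.3, -3.2]
grip_width: 0.17
time: 12.7
position: [0.537, 0.0805, 0.0982]
tool_rot: [-0.04, 2.721, 0.129]
ft_force: [-2.7, -4.7, -1.4]
grip_width: 0.167
time: 12.95
position: [0.5369, 0.0821, 0.0982]
tool_rot: [-0.039, 2.721, 0.127]
ft_force: [-4.8, -7.0, 2.4]
grip_width: 0.169
```

```bash
python3 -m jog '[[[0,0,0.05,0,0],[0,0,0,0,0],[0,0,0,0,0]]]' ; python3 -m jog '[[[0,0,0.04,0,0],[0,0,0,0,0],[0,0,0,0,0]]]'
```

```text
time: 13.32
position: [0.5369, 0.0833, 0.0982]
tool_rot: [-0.038, 2.721, 0.126]
ft_force: [-3.4, -8.2, 0.7]
grip_width: 0.165
time: 13.7
position: [0.5368, 0.0842, 0.0982]
tool_rot: [-0.037, 2.721, 0.126]
ft_force: [-4.2, -11.7, -0.4]
grip_width: 0.17
```

Binding felt: Fy reached −11.7 N against about 3 N on free track, at slide ≈ 0.10. Easing the pane well back to clear the strip.

```bash
python3 -m jog '[[[0,0,-0.15,-0.01,0],[0,-0.01,-0.4,-0.03,0],[0,-0.01,-0.4,-0.03,0],[0,-0.01,-0.4,-0.03,0],[0,-0.01,-0.4,-0.03,0],[0,-0.01,-0.4,-0.03,0],[0,-0.01,-0.4,-0.03,0],[0,-0.01,-0.4,-0.03,0],[0,-0.01,-0.4,-0.03,0],[0,-0.01,-0.4,-0.03,0]]]'; python3 -m jog '[[[0,-0.01,-0.4,-0.03,0],[0,0,-0.2,-0.02,0],[0,0,0,0,0],[0.4,0,0,0,0],[0.4,0,0,0,0],[0.4,0,0,0,0]]]'; python3 -c "
from h import *
show()"
```

```text
time: 14.95
position: [0.5429, -0.0606, 0.0981]
tool_rot: [-0.044, 2.72, 0.134]
ft_force: [-9.8, 2.7, 6.6]
grip_width: 0.166
time: 15.7
position: [0.5452, -0.0863, 0.0983]
tool_rot: [-0.041, 2.717, 0.131]
ft_force: [-0.4, 0.4, 0.4]
grip_width: 0.374
t 15.70 q [ 0.5  -0.02 -0.26  2.18 -0.34  0.62  2.08] w [ 0.5452 -0.0863  0.0983] unit [-0.0552 -0.1182  0.0983] F [-0.4  0.4  0.4] g 0.374
tool xyz in unit axes
 [[-0.912  0.029 -0.41 ]
 [-0.007  0.996  0.086]
 [ 0.411  0.081 -0.908]] lean 24.8
units per 10mm of ux,uy,z (rows ux,uy,uz; cols tool)
 [[-0.228 -0.002  0.103]
 [ 0.007  0.249  0.02 ]
 [-0.102  0.021 -0.227]]
```

Pane eased back and released, with the leading edge at about y = 0.07. Retracting. I'll regain some lean up high so the wrist clears the rail more comfortably at the strip.

```bash
python3 -m jog '[[[0.6,0,0,-0.9,0],[0.6,0,0,-0.9,0],[0.6,0,0,-0.9,0],[0,0,0.4,-1,0],[0,-0.5,0.4,-1,0],[0,-0.5,0.4,-1,0],[0,-0.5,0.4,-1,0],[0,-0.5,0.4,-1,0],[0,-0.5,0.4,-1,0],[0,-0.5,0.3,-1,0]]]' >/dev/null; python3 -m jog '[[[0,-0.5,0.1,-1,0],[0,-0.5,0,-1,0],[0,-0.5,0,-1,0],[0,-0.5,0,-1,0],[0,-0.5,0,-1,0],[0,-0.4,0,-0.8,0],[0,-0.4,0,-0.8,0]]]' >/dev/null; python3 -c "
from h import *
show()"
```

```text
t 17.82 q [ 0.3   0.15 -0.24  0.52 -0.11  2.05  1.6 ] w [ 0.5291 -0.0429  0.7826] unit [-0.0696 -0.0742  0.7826] F [-10.6   0.3  -3.2] g 0.0
tool xyz in unit axes
 [[-0.908  0.029 -0.419]
 [-0.01   0.996  0.092]
 [ 0.42   0.087 -0.903]] lean 25.4
units per 10mm of ux,uy,z (rows ux,uy,uz; cols tool)
 [[-0.227 -0.003  0.105]
 [ 0.007  0.249  0.022]
 [-0.105  0.023 -0.226]]
```

```bash
python3 -m jog '[[[0,-0.3,0.3,-0.7,0],[0,-0.3,0.3,-0.7,0],[0,-0.3,0.3,-0.7,0],[0,-0.3,0.3,-0.7,0],[0,-0.3,0.3,-0.7,0],[0,0,0,0,0]]]' >/dev/null; python3 -c "
from h import *
show([-.05,.17,.5],[-.105,.17,.22])"
```

```text
t 18.57 q [ 0.01  0.11  0.    0.43 -0.13  2.05  1.52] w [0.5035 0.0103 0.8438] unit [-0.0929 -0.0199  0.8438] F [ 0.1 -0.4  0.2] g 0.008
tool xyz in unit axes
 [[-0.851  0.038 -0.524]
 [-0.012  0.996  0.093]
 [ 0.525  0.086 -0.847]] lean 32.1
units per 10mm of ux,uy,z (rows ux,uy,uz; cols tool)
 [[-0.213 -0.003  0.131]
 [ 0.01   0.249  0.021]
 [-0.131  0.023 -0.212]]
to [-0.05  0.17  0.5 ] tool units [3.77 3.92 8.25]
to [-0.105  0.17   0.22 ] tool units [ 8.6   3.28 13.45]
```

```bash
python3 -m jog '[[[0,0.42,0.44,0.92,0],[0,0.42,0.44,0.92,0],[0,0.42,0.44,0.92,0],[0,0.42,0.44,0.92,0],[0,0.42,0.44,0.92,0],[0,0.42,0.44,0.92,0],[0,0.42,0.44,0.92,0],[0,0.42,0.44,0.92,0],[0,0.42,0.44,0.92,0]]]' >/dev/null; python3 -c "
from h import *
show([-.105,.17,.24],[-.006,.186,.08])"
```

```text
t 19.70 q [-0.13 -0.25 -0.29  1.61  0.05  1.23  1.17] w [0.5391 0.2031 0.4944] unit [-0.0494  0.1712  0.4944] F [0.8 0.3 0.6] g 0.008
tool xyz in unit axes
 [[-0.854  0.039 -0.52 ]
 [-0.01   0.996  0.092]
 [ 0.521  0.084 -0.85 ]] lean 31.8
units per 10mm of ux,uy,z (rows ux,uy,uz; cols tool)
 [[-0.213 -0.002  0.13 ]
 [ 0.01   0.249  0.021]
 [-0.13   0.023 -0.212]]
to [-0.105  0.17   0.24 ] tool units [ 4.49 -0.6   4.68]
to [-0.006  0.186  0.08 ] tool units [ 4.47 -0.6   9.4 ]
```

```bash
python3 -m jog '[[[0,0.9,-0.12,0.94,0],[0,0.9,-0.12,0.94,0],[0,0.9,-0.12,0.94,0],[0,0.9,-0.12,0.94,0],[0,0.9,-0.12,0.94,0],[0,0,0,0,0]]]' >/dev/null; python3 -c "
from h import *
show([-.042,.18,.13],[-.003,.186,.055],[-.003,.186,.03])"
```

```text
t 20.45 q [-0.37 -0.3  -0.17  2.15  0.18  0.79  0.95] w [0.495  0.2049 0.234 ] unit [-0.0933  0.1749  0.234 ] F [0.3 0.9 0.6] g 0.003
tool xyz in unit axes
 [[-0.865  0.036 -0.501]
 [-0.006  0.997  0.081]
 [ 0.502  0.073 -0.862]] lean 30.5
units per 10mm of ux,uy,z (rows ux,uy,uz; cols tool)
 [[-0.216 -0.001  0.126]
 [ 0.009  0.249  0.018]
 [-0.125  0.02  -0.215]]
to [-0.042  0.18   0.13 ] tool units [ 0.2  -0.09  2.89]
to [-0.003  0.186  0.055] tool units [ 0.3  -0.1   5.01]
to [-0.003  0.186  0.03 ] tool units [ 0.61 -0.15  5.55]
```

```bash
python3 -m jog '[[[0,0.1,-0.03,0.6,0],[0,0.1,-0.03,0.6,0],[0,0.1,-0.03,0.6,0],[0,0,0,0.6,0],[0,0,0,0.6,0],[0,0,0,0.6,0],[0,0,0,0.6,0],[0,0,0,0.6,0],[0,0,0,0.2,0],[0,0,0,0,0]]]' >/dev/null; python3 -c "
from h import *
show([-.0,.186,.03])
p,d=eyes.get_image('scene');cv2.imwrite('pics/c2.png',cv2.resize(p[120:320,300:540],None,fx=3,fy=3)[:,:,::-1])"
```

```text
t 21.70 q [-0.33  0.12 -0.17  2.16  0.49  0.38  0.69] w [0.5914 0.2236 0.0643] unit [0.0037 0.1895 0.0643] F [-0.3 -0.5  0.3] g 0.007
tool xyz in unit axes
 [[-0.859  0.039 -0.511]
 [-0.006  0.996  0.087]
 [ 0.512  0.078 -0.855]] lean 31.2
units per 10mm of ux,uy,z (rows ux,uy,uz; cols tool)
 [[-0.215 -0.002  0.128]
 [ 0.01   0.249  0.019]
 [-0.128  0.022 -0.214]]
to [-0.     0.186  0.03 ] tool units [ 0.51 -0.16  0.68]
```

View pics/c2.png

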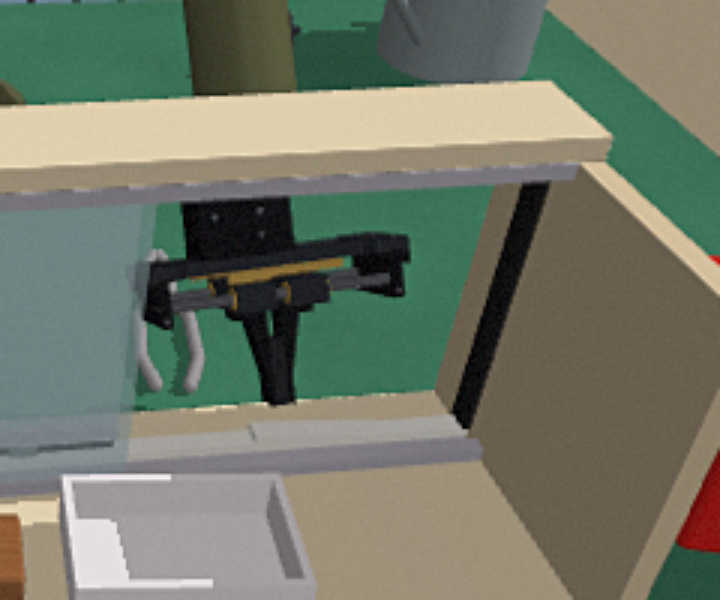

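The view shows the gripper clear of rail and pane. The tips are at crop (280,403), just left of the popped end at (253,430). I'll shift right about 7 mm and go down.

```bash
python3 -m jog '[[[0,0.14,-0.08,0.15,0],[0,0.14,-0.08,0.15,0],[0,0.14,-0.08,0.15,0],[0,0,0,0,0]]]'; python3 -m jog '[[[0,0.04,-0.01,0.07,0],[0,0.04,-0.01,0.07,0],[0,0,0,0,0]]]';python3 -c "
from h import *
show([-.0,.182,.029])"
```

```text
time: 22.25
position: [0.585, 0.2156, 0.0381]
tool_rot: [-0.032, 2.604, 0.13]
ft_force: [-0.7, 0.1, 1.9]
grip_width: 0.004
time: 22.62
position: [0.5855, 0.2159, 0.0325]
tool_rot: [-0.032, 2.603, 0.131]
ft_force: [-2.9, -0.5, 5.2]
grip_width: 0.005
t 22.62 q [-0.36  0.16 -0.13  2.2   0.59  0.31  0.59] w [0.5855 0.2159 0.0325] unit [-0.0024  0.182   0.0325] F [-2.9 -0.5  5.2] g 0.005
tool xyz in unit axes
 [[-0.859  0.039 -0.51 ]
 [-0.007  0.996  0.087]
 [ 0.512  0.078 -0.856]] lean 31.2
units per 10mm of ux,uy,z (rows ux,uy,uz; cols tool)
 [[-0.215 -0.002  0.128]
 [ 0.01   0.249  0.02 ]
 [-0.128  0.022 -0.214]]
to [-0.     0.182  0.029] tool units [-0.01 -0.01  0.11]
```

```bash
python3 -m jog '[[[0,0.026,0,0.043,0],[0,0.026,0,0.043,0],[0,0,0,0,0]]]'; python3 -m jog '[[[0,0.02,0,0.03,0],[0,0,0,0,0]]]'; python3 -m jog '[[[0,0.02,0,0.03,0],[0,0,0,0,0]]]'
```

```text
time: 23.0
position: [0.5863, 0.2161, 0.0314]
tool_rot: [-0.031, 2.6, 0.13]
ft_force: [-21.5, -6.2, 31.1]
grip_width: 0.006
time: 23.25
position: [0.5864, 0.2161, 0.0312]
tool_rot: [-0.03, 2.599, 0.129]
ft_force: [-29.3, -10.1, 41.7]
grip_width: 0.004
time: 23.5
position: [0.5866, 0.2161, 0.031]
tool_rot: [-0.03, 2.597, 0.129]
ft_force: [-38.7, -12.9, 55.0]
grip_width: 0.003
```

The strip bottomed out at z ≈ 0.031 with force climbing steeply. Lifting off and checking.

```bash
python3 -m jog '[[[0,-0.1,0,-0.18,0],[0,-0.2,0,-0.35,0],[0,-0.1,0,-0.6,0],[0,0,0,-0.7,0],[0,0,0,-0.7,0],[0,0,0,-0.7,0]]]';python3 -c "
from h import *
show()
p,d=eyes.get_image('scene');cv2.imwrite('pics/c3.png',cv2.resize(p[220:300,300:500],None,fx=4,fy=4,interpolation=cv2.INTER_CUBIC)[:,:,::-1])"
```

```text
time: 24.25
position: [0.5324, 0.2028, 0.1439]
tool_rot: [-0.031, 2.605, 0.13]
ft_force: [0.6, -0.4, 0.2]
grip_width: 0.006
t 24.25 q [-0.3  -0.13 -0.21  2.22  0.26  0.55  0.9 ] w [0.5324 0.2028 0.1439] unit [-0.0561  0.1712  0.1439] F [ 0.6 -0.4  0.2] g 0.006
tool xyz in unit axes
 [[-0.86   0.039 -0.509]
 [-0.006  0.996  0.086]
 [ 0.51   0.077 -0.857]] lean 31.1
units per 10mm of ux,uy,z (rows ux,uy,uz; cols tool)
 [[-0.215 -0.002  0.128]
 [ 0.01   0.249  0.019]
 [-0.127  0.022 -0.214]]
```

View pics/c3.png

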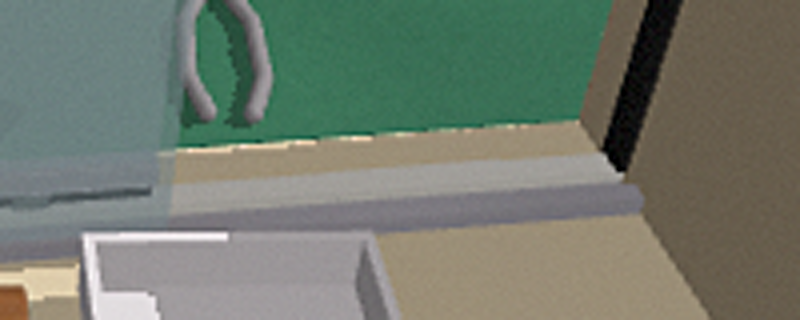

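The strip now shows no step anywhere along its length (rows 160–195): it is flush. Back to the pull.

```bash
python3 -m jog '[[[0,0,0,-0.9,0],[0,0.15,-1,-0.2,0],[0,0,-1,-0.08,0],[0.6,0,-1,-0.08,0],[0.6,0,-1,-0.08,0],[0.6,0,-1,-0.08,0],[0.6,0,-1,-0.08,0],[0.6,0,-1,-0.08,0],[0.6,0,0,0,0]]]'>/dev/null;python3 -c "
from h import *
show([-.096,-.125,.176],[-.051,-.1185,.099])"
```

```text
t 25.43 q [ 0.09 -0.26  0.14  2.27 -0.29  0.66  2.01] w [ 0.5148 -0.0775  0.1672] unit [-0.0853 -0.1081  0.1672] F [-0.5  0.7  0.2] g 0.565
tool xyz in unit axes
 [[-0.862  0.044 -0.505]
 [-0.     0.996  0.087]
 [ 0.506  0.075 -0.859]] lean 30.8
units per 10mm of ux,uy,z (rows ux,uy,uz; cols tool)
 [[-0.216 -0.     0.127]
 [ 0.011  0.249  0.019]
 [-0.126  0.022 -0.215]]
to [-0.096 -0.125  0.176] tool units [ 0.1  -0.4  -0.36]
to [-0.051  -0.1185  0.099 ] tool units [ 0.11 -0.41  1.88]
```

```bash
python3 -m jog '[[[0.6,0.1,-0.4,-0.36,0],[0.6,0,0,0.6,0],[0.6,0,0,0.6,0],[0.6,0,0,0.6,0],[0.6,0,0,0.44,0],[0,0,0,0,0],[0,0,0,0,0],[0,0,0,0,0],[0,0,0,0,0],[0,0,0,0,0]]]' 15;python3 -c "
from h import *
show()"
```

```text
time: 26.68
position: [0.5505, -0.0837, 0.1005]
tool_rot: [-0.031, 2.607, 0.128]
ft_force: [-0.3, -2.4, 0.2]
grip_width: 0.175
t 26.68 q [ 0.05 -0.08  0.19  2.27 -0.44  0.49  2.18] w [ 0.5505 -0.0837  0.1005] unit [-0.0499 -0.1158  0.1005] F [-0.3 -2.4  0.2] g 0.175
tool xyz in unit axes
 [[-0.861  0.038 -0.507]
 [-0.006  0.996  0.085]
 [ 0.508  0.076 -0.858]] lean 30.9
units per 10mm of ux,uy,z (rows ux,uy,uz; cols tool)
 [[-0.215 -0.001  0.127]
 [ 0.01   0.249  0.019]
 [-0.127  0.021 -0.214]]
```

```bash
python3 -m jog '[[[0,0.016,0.4,0.03,0],[0,0.016,0.4,0.03,0],[0,0.016,0.4,0.03,0],[0,0.016,0.4,0.03,0],[0,0.016,0.4,0.03,0],[0,0.016,0.4,0.03,0],[0,0.016,0.4,0.03,0],[0,0.016,0.4,0.03,0],[0,0.016,0.4,0.03,0],[0,0,0,0,0]]]'; python3 -m jog '[[[0,0.008,0.2,0.015,0],[0,0.008,0.2,0.015,0],[0,0.008,0.2,0.015,0],[0,0,0,0,0]]]'
```

```text
time: 27.92
position: [0.5442, 0.0633, 0.1005]
tool_rot: [-0.036, 2.608, 0.131]
ft_force: [5.1, 2.7, -3.0]
grip_width: 0.179
time: 28.42
position: [0.5432, 0.0863, 0.1005]
tool_rot: [-0.034, 2.608, 0.13]
ft_force: [6.4, 1.2, -4.8]
grip_width: 0.175
```

```bash
python3 -m jog '[[[0,0.016,0.4,0.04,0],[0,0.016,0.4,0.035,0],[0,0.016,0.4,0.035,0],[0,0.016,0.4,0.035,0],[0,0.016,0.4,0.035,0],[0,0,0,0,0]]]'; python3 -m jog '[[[0,0,0.1,0.01,0],[0,0,0.1,0.01,0],[0,0,0.1,0.01,0],[0,0,0,0,0]]]';  python3 -m jog '[[[0,0,0.06,0,0],[0,0,0.06,0,0],[0,0,0,0,0]]]'; python3 -c "
from h import *
show()"
```

```text
time: 29.18
position: [0.54, 0.168, 0.1003]
tool_rot: [-0.036, 2.607, 0.132]
ft_force: [-2.3, 2.0, 6.1]
grip_width: 0.176
time: 29.68
position: [0.5397, 0.1778, 0.1003]
tool_rot: [-0.032, 2.609, 0.129]
ft_force: [-9.4, -2.2, 11.8]
grip_width: 0.177
time: 30.05
position: [0.5394, 0.1819, 0.1003]
tool_rot: [-0.031, 2.609, 0.128]
ft_force: [-7.0, -1.2, 8.3]
grip_width: 0.174
t 30.05 q [-0.04 -0.06 -0.41  2.25  0.26  0.44  0.94] w [0.5394 0.1819 0.1003] unit [-0.0499  0.1501  0.1003] F [-7.  -1.2  8.3] g 0.174
tool xyz in unit axes
 [[-0.862  0.038 -0.505]
 [-0.006  0.996  0.085]
 [ 0.507  0.076 -0.859]] lean 30.8
units per 10mm of ux,uy,z (rows ux,uy,uz; cols tool)
 [[-0.216 -0.001  0.127]
 [ 0.01   0.249  0.019]
 [-0.126  0.021 -0.215]]
```

Nearly shut. Pushing on gently until it hits the upright.

```bash
python3 -m jog '[[[0,0,0.05,-0.01,0],[0,0,0,0,0]]]'; python3 -m jog '[[[0,0,0.05,0,0],[0,0,0,0,0]]]'; python3 -m jog '[[[0,0,0.05,0,0],[0,0,0,0,0]]]'; python3 -m jog '[[[0,0,0.05,0,0],[0,0,0,0,0],[0,0,0,0,0]]]'
```

```text
time: 30.3
position: [0.5393, 0.1837, 0.1004]
tool_rot: [-0.031, 2.609, 0.128]
ft_force: [-2.5, -3.1, 4.9]
grip_width: 0.174
time: 30.55
position: [0.5392, 0.1849, 0.1003]
tool_rot: [-0.03, 2.61, 0.127]
ft_force: [-3.1, -6.4, 6.9]
grip_width: 0.172
time: 30.8
position: [0.5392, 0.185, 0.1003]
tool_rot: [-0.027, 2.611, 0.124]
ft_force: [-4.6, -9.9, 8.0]
grip_width: 0.175
time: 31.18
position: [0.5392, 0.1851, 0.1002]
tool_rot: [-0.025, 2.612, 0.121]
ft_force: [-4.2, -14.6, 9.3]
grip_width: 0.173
```

Hard stop at y = 0.185: the force climbs with no motion. Next, relax, release, retract and look.

```bash
python3 -m jog '[[[0,0,-0.06,0,0],[0,0,0,0,0],[0.4,0,0,0,0],[0.4,0,0,0,0],[0.4,0,0,0,0],[0.4,0,0,-0.5,0],[0.4,0,0,-0.8,0],[0.4,0,0,-0.8,0],[0.4,0,0,-0.8,0],[0.4,0,0,-0.8,0]]]'; python3 -m jog '[[[0.4,0,0,-0.5,0],[0.4,0,0,0,0],[0.4,0,0,0,0],[0.4,0,0,0,0]]]'; python3 -c "
from h import *
show()
p,d=eyes.get_image('scene');cv2.imwrite('pics/end.png',p[:,:,::-1])"
```

```text
time: 32.42
position: [0.4913, 0.186, 0.2137]
tool_rot: [-0.029, 2.629, 0.116]
ft_force: [0.0, 0.2, 0.1]
grip_width: 0.4
time: 32.92
position: [0.4917, 0.1887, 0.2262]
tool_rot: [-0.027, 2.637, 0.11]
ft_force: [0.3, 0.8, -0.7]
grip_width: 0.402
t 32.92 q [-0.35 -0.3  -0.15  2.16  0.17  0.8   0.99] w [0.4917 0.1887 0.2262] unit [-0.0973  0.1588  0.2262] F [ 0.3  0.8 -0.7] g 0.402
tool xyz in unit axes
 [[-0.875  0.037 -0.482]
 [ 0.002  0.997  0.073]
 [ 0.483  0.063 -0.873]] lean 29.2
units per 10mm of ux,uy,z (rows ux,uy,uz; cols tool)
 [[-0.219  0.     0.121]
 [ 0.009  0.249  0.016]
 [-0.12   0.018 -0.218]]
```

View pics/end.png

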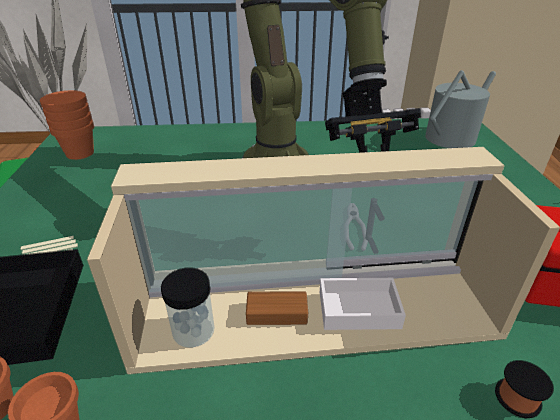

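The pane reaches the left upright (right edge at col 330, leading edge at about col 470). The jar, block, pot and pliers are where they were, and the gripper is clear of everything.

```bash
python3 -c "
from bench import job
print(job.close_job())"
```

```text
the job is handed in; nothing more can be done
None
```

The pane is shut with the strip pressed flush, and I handed the job in at about 33 s. No verdict was reported, so the results below are my own readings.

- **Leaning the tool:** the jog rows cannot tilt the tool. I got the lean of about 25–32° by raising the arm against its wrist limit, and it mostly held afterwards.
- **Finding the tight spot:** I gripped the pull and slid the pane until it bound, with the pull at unit y ≈ 0.05. The force along the track reached 11.7 N, against about 3 N on free track.
- **Pressing the strip:** I eased the pane back about 170 mm and let go. I then pressed the popped end down at unit y ≈ 0.18 until it stopped moving. The camera view afterwards showed no step in the strip.
- **Shutting the pane:** it passed the old tight spot without a force rise and met a hard stop against the left upright. I released it and backed the arm clear.

**Last checks:** the final picture shows the pane against the upright and the jar, pot, block and pliers apparently where they were. The force reading was about zero.

**Possible problems:**
- Wrist joint 6 read 2.053 rad once, against a stated limit of 2.05.
- The strip press peaked near 55 N vertical at the fingertips (about 68 N in all), more than intended. That is under the 120 N wrist limit, but I don't know whether the 40 N limit on the gripper's body counts the fingers.

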